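# Clear the centrifuge and spin its rotor by hand

### The job

Somebody has parked a test strip pot in the bowl of the open bench centrifuge: take it out and stand it upright in the shallow steel tray. Then flick the rotor by hand so that, with nothing touching it, it clearly keeps turning on its own for two seconds, which shows that it runs free. When the rotor has come to rest, lower the lid gently until it is fully shut; leave the lab timer, the petri dish and the other pot where they are.

Things in the scene. Friction and masses are not known exactly. Their poses are not given: they have to be found in the camera images.
- centrifuge: White round bench centrifuge, fixed on the worktop: 224 mm in diameter, 105 mm high, with a grey control panel on its front (its -x side, to 120 mm from the axis) and a hinge block on its -y side (to 127 mm). Origin on the rotor's axis at the underside; z up. Open round bowl, 97 mm inner radius, from its floor at z = 50 mm to the rim at z = 105 mm.
- rotor (a joint): Angle of the two-armed rotor about the centrifuge's vertical axis (rad, counter-clockwise from above positive, no stops either way). At 0 its arms point along the centrifuge's +y and -y. It turns very easily (inertia about 0.001 kg m2): let go at 3 rad/s, it coasts for some 5 s before it stops by itself. A hub nut tops out 100 mm above the worktop.
- rotor_bucket_a (a point): Centre of the top face of the bucket block on the rotor's +y arm, 64 mm from the axis, 94 mm above the worktop; its axes turn with the rotor. The block is 40 mm wide across the arm, 36 mm along it (46 to 82 mm from the axis) and 36 mm high. The arm inward of it is 18 mm wide (76 to 88 mm above the worktop), the hub 26 mm in diameter.
- rotor_bucket_b (a point): The same point on the opposite, equal bucket block (-y arm).
- lid (a joint): The lid's opening angle (rad): 0 shut flat on the rim, 1.6 to 1.75 standing upright at the start, 1.9 at its stop. The hinge is stiff: the lid stays where it is left, and pushing it shut takes about 1 to 3 N near its free edge.
- lid_hinge (a point): Point on the lid's hinge axis, 120 mm from the rotor's axis on the centrifuge's -y side, 108 mm above the worktop. The hinge axis runs along the centrifuge's x.
- lid_tab (a point): Middle of the outer face (upper when shut) of the grey finger tab on the lid's free edge, 244 mm from the hinge axis; 116 mm above the worktop when shut. Tab 50 mm wide, 10 mm thick. The lid is a round white plate of 112 mm radius centred 120 mm from the hinge axis, 10 mm thick (2 mm inside the hinge axis, 8 mm outside).
- pot: White test strip pot with a dark blue cap, 38 mm in diameter, 68 mm high, 35 g; origin at the centre of its underside, z up through the cap. Starts upright on the bowl's floor, in front of the rotor. The cap is fixed.
- tray: Shallow open steel tray, fixed, 110 x 110 mm outside, 18 mm high, walls and floor 4 mm thick; origin at the centre of its underside, on the worktop to the left of the centrifuge. A tall analyser stands beyond it (from about x = 0.47, y = 0.47 m on), and wall cabinets hang over the rear of the worktop (from about x = 0.62 m, z = 0.5 m on).
- lab_timer: White lab timer lying on the worktop, 60 x 64 x 18 mm; bystander. Origin at the centre of its underside.
- petri_dish: Round petri dish, 60 mm in diameter, 15 mm high; bystander. Origin at the centre of its underside.
- other_pot: Another strip pot, with a green cap, 36 mm in diameter, 64 mm high, standing on the worktop; bystander. Origin at the centre of its underside.
Mind the look-alikes: they are no part of the job. There is more than one size of the pot; the one meant has the size given above.

How it is judged:
By the outcome, as a careful person would: the job done as asked, in the order asked, and still so for the second after the job is handed in, with the robot touching nothing.
It also fails if it takes over 72 s, if anything falls off the work surface, if the arm or the gripper's body presses on something with over 40 N, if the wrist force passes 120 N, or if a joint passes its speed limit or range.

### The arm

A 7-joint arm with a two-finger parallel gripper is mounted at the origin on a cart in front of the work surface, level with it; the furniture and walls round the work are solid. World frame = base frame: x ahead of the robot, y to its left, z up, the work surface at z = 0. Lengths are in mm, angles in rad, forces in N, time in s.
With the tool pointing down it reaches from about 400 to 875 mm from the base axis. Payload 4.4 kg.
Tool frame: the origin (TCP) lies on the centre line of the jaws, within the pads' length; the fingertips stand 25 mm ahead of it and the grasp point (between the pads) lies 6 mm ahead of it; x points along the fingers, y is the direction in which the jaws open and shut, and the axes are right-handed (so a half turn about x gives the same grasp; the last joint's range is limited). The gripper opens to 85 mm and grips with 20 to 120 N. Pads are 22 mm wide; open, the fingers measure 114 mm over their backs; the gripper's body (76 mm by 85 mm) begins 54 mm behind the grasp point. The pads swing forward as they close: fully open they stand 13 mm farther back than shut.
Start: joints at [1.265, 0.628, 0.038, 1.517, -0.027, 0.996, -0.02], TCP at [154.407, -631.408, 256.313] pointing down, gripper open.
Joint ranges: [-3.06, 3.06], [-0.37, 2.12], [-1.25, 1.32], [0.18, 2.47], [-1.1, 4.24], [0.23, 1.98], [-2.94, 2.94]. Speed limits (rad/s): [2.57, 2.57, 3.14, 3.14, 3.14, 3.14, 3.14].

### API

Orientations are given as [roll, pitch, yaw] about the fixed x, y, z axes, in that order (R = Rz(yaw) Ry(pitch) Rx(roll)).
In Python, from cell import * gives the robot as it stands. The module is installed in compiled form; this text tells all that it offers.
- The arm moves only by the tool jog_arm, never from a script. Its argument "series" is a list of rows, each a list of 3 entries, a list of its own where there are three numbers: the turn, a rotation vector about the tool's x, y, z in degrees, then the shift along the tool's x, y, z in mm, then the gripper's target within -1 to 1 (shut at 1, half-way at 0, fully open at -1). In form: [[[rx, ry, rz], [dx, dy, dz], hand], ...]. A call has 1 to 8 rows; each row shifts and turns the commanded pose from where the row before left it, along the tool's axes as they then stand; what a row does not reach is not made up. A row lasts 1/8 s, in which the tool goes at most 62.5 mm and 10.7 degrees, less where a joint would pass 70% of its speed; a pose out of reach is approached as far as the arm can. A call is refused whole if a number of a shift passes 62.5 or a number of a turn 10.7, either way. A call with a gripper value outside its range is refused whole. The fingers move at their own pace and stop on an object; the grip force is fixed at half the most. Time passes only in rows, so rows that do not move let the fingers close. It gives the time, the measured TCP pose, the force and the opening at its end, in the units of the state.
- read_state(): the state, without advancing time (a new reading comes with each control period).
- get_image(name): name is "scene" or "top"; returns a dict with "img" (384x512x3 uint8, red, green, blue), "range_z" (384x512 float32, mm along the optical axis (not along the pixel's ray), 0 where there is no reading), "fovy" (degrees; the focal length in pixels is half the picture's height over the tangent of half this angle, whatever the lens; pixels are square), "cx", "cy" (the principal point, pixels), "k1" (the pictures are not rectified: a ray, as slopes to the right and down, at radius r is drawn at 1 + k1 r^2 times it, then the intrinsics apply), "cam_to_world" (4x4, takes a point from camera to world coordinates). Camera axes: x right, y up, looking along -z (the intrinsics and any distortion apply to the point x, -y, -z); pixel columns grow to the right and rows downward; lengths in mm; the calibration is good to about 2 mm. A picture is of the moment at which its call begins.
- finish_job(): hands the job in, once; it reports no verdict.
The state is a dict: "clock": time; "qpos": joint angles; "qd": joint speeds; "tau": joint torques, N m; "eef_pos": TCP position; "tool_rot": TCP orientation; "force": force on the tool from outside, world axes, zero at the start; "torque": the same for the moment, N m; "width": finger opening in mm.
Only numpy, scipy, OpenCV 4.12 (cv2) and the standard library are available. Lean on these libraries where they do the work, as an engineer would, in place of code of your own. Each camera call takes 0.05 s, during which the arm holds its last target. There are 200 camera calls.

## Working session

There is one attempt and no reset: what is moved stays moved. The work goes in short steps, Python scripts to look and compute and a tool call to move; the robot and the scene stay as the last step left them, time stands still between calls to the robot, and variables do not carry over. Pictures are saved under pics/ and viewed, about 8 in all and at most 12, crops included, and the job is handed in when it is done.

Besides the shell and the picture viewer there is one more tool, called after "Call:" as name(argument=value, ...), one argument or row to a line, values as JSON. jog_arm: Moves the arm, as the interface text tells. Its arguments: {"type":"object","properties":{"series":{"type":"array"}},"required":["series"]}

```bash
mkdir -p pics; cat > h.py <<'E'
from cell import *
import numpy as np, cv2
from scipy.spatial.transform import Rotation as R
def cloud(d):
    h,w=d["range_z"].shape; f=h/2/np.tan(np.radians(d["fovy"]/2))
    K=np.array([[f,0,d["cx"]],[0,f,d["cy"]],[0,0,1]])
    v,u=np.mgrid[:h,:w].astype(float)
    p=cv2.undistortPoints(np.stack([u.ravel(),v.ravel()],1)[:,None],K,np.array([d["k1"],0,0,0,0.]))[:,0].reshape(h,w,2)
    z=d["range_z"]; P=np.stack([p[...,0]*z,-p[...,1]*z,-z],-1)
    M=d["cam_to_world"]; Q=P@M[:3,:3].T+M[:3,3]; Q[z==0]=np.nan
    return Q
def snap(n,name,crop=None,s=1):
    d=get_image(n); im=d["img"][...,::-1]
    if crop: im=im[crop[1]:crop[3],crop[0]:crop[2]]
    cv2.imwrite("pics/"+name,cv2.resize(im,None,fx=s,fy=s,interpolation=cv2.INTER_CUBIC)); return d,cloud(d)
E
python3 - <<'E'
from h import *
import pickle
s=read_state(); print(s)
for n in("scene","top"):
    d,Q=snap(n,n+"0.png",s=1.5); np.save(n+"0.npy",Q); print(n,d["cam_to_world"].round(2).tolist(),d["fovy"],d["k1"])
E
```

```text
{'clock': 0.0, 'qpos': array([ 1.26519732,  0.62932511,  0.03843002,  1.51840386, -0.02699028,
        0.99630362, -0.01997386]), 'qd': array([-0.00164388, -0.00038835,  0.0013074 ,  0.00092039, -0.00172388,
       -0.00032046,  0.0007945 ]), 'tau': array([ 2.34586387e-04, -5.63396251e+01,  1.22617677e+00, -1.93442988e+01,
        1.09600229e-02,  1.05188781e-02,  9.83730729e-06]), 'eef_pos': array([ 154.26992634, -630.81295316,  255.39098853]), 'tool_rot': array([-1.55715866,  1.56887407,  1.82427327]), 'force': array([-0.02283639, -0.4785702 , -0.55916803]), 'torque': array([0.03146285, 0.00930085, 0.03291788]), 'width': 85.3249866269058}
scene [[-0.73, 0.43, -0.53, -164.4], [-0.69, -0.44, 0.58, 825.64], [0.01, 0.79, 0.62, 906.88], [0.0, 0.0, 0.0, 1.0]] 50.32146547545247 -0.11024269438138742
top [[-0.02, 0.98, -0.18, 357.09], [-1.0, -0.02, 0.01, 66.35], [0.0, 0.18, 0.98, 1066.6], [0.0, 0.0, 0.0, 1.0]] 53.07384409008585 0.023284435320188493
```

View pics/scene0.png

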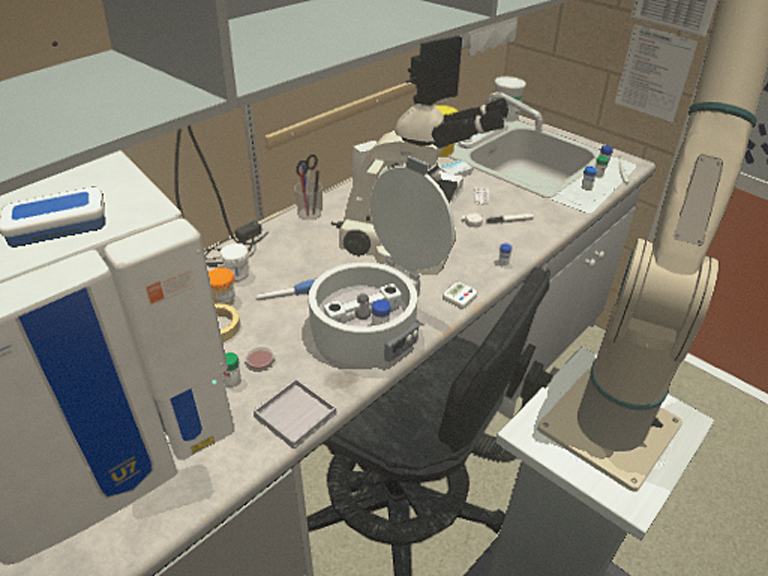

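View pics/top0.png

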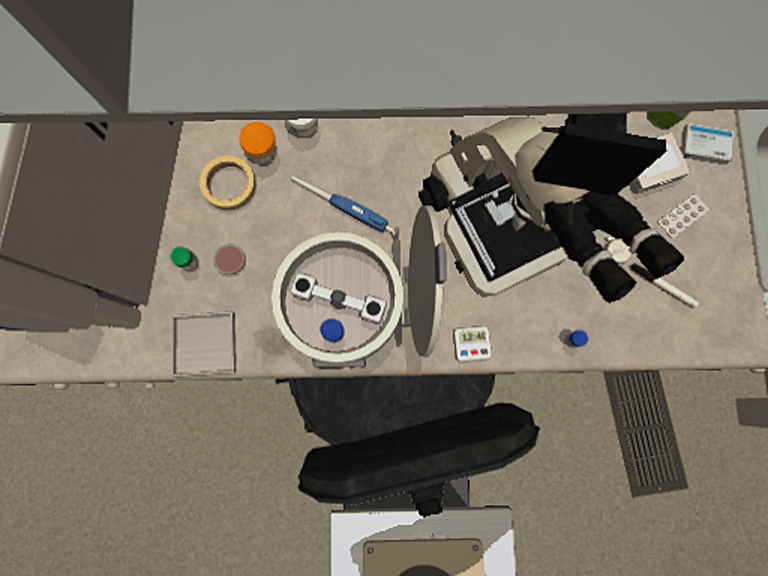

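The scene view shows the open centrifuge with its lid upright and the blue-capped pot in the bowl. In the top view the pot cap is at (332,330), the buckets at (302,288) and (372,308), the tray centre at (205,344), the lid at about x=425, and the decoy blue pot at (578,338). Next I measure these.

```bash
python3 - <<'E'
from h import *
from scipy.optimize import least_squares
T=np.load("top0.npy"); S=np.load("scene0.npy")
def fit(x,r=None):
    f=lambda p:np.hypot(x[:,0]-p[0],x[:,1]-p[1])-(p[2] if r is None else r)
    p0=list(x.mean(0)[:2])+([20.] if r is None else [])
    s=least_squares(f,p0,loss="soft_l1"); return s.x.round(1)
def box(Q,c,a,b,z0,z1):
    m=(abs(Q[...,0]-c[0])<a)&(abs(Q[...,1]-c[1])<b)&(Q[...,2]>z0)&(Q[...,2]<z1); return Q[m]
for n,(u,v) in dict(pot=(332,330),ba=(302,288),bb=(372,308),hub=(338,298),tray=(205,344),timer=(472,344),dish=(229,260),green=(181,257)).items():
    print(n,T[int(v/1.5),int(u/1.5)].round(1))
c=T[198,225]
for nm,Q in(("T",T),("S",S)):
    rim=box(Q,c,140,118,99,108); print(nm,"rim",len(rim),rim[:,2].mean().round(1),fit(rim,104.5),fit(rim))
for nm,Q in(("T",T),("S",S)):
    p=T[220,221]; q=box(Q,p,30,30,112,124); print(nm,"cap",len(q),np.median(q[:,2]),q.min(0),q.max(0),q.mean(0)[:2])
    t=box(Q,T[229,137],75,75,14,22); print(nm,"traywall",len(t),t.min(0),t.max(0), cv2.minAreaRect(t[:,:2].astype(np.float32)))
    for k in((192,201),(205,248)):
        q=box(Q,T[k],40,40,90,97); print(nm,"bucket",len(q),q.min(0),q.max(0),q.mean(0))
    L=Q[(abs(Q[...,0]-c[0])<140)&(Q[...,1]<c[1]-100)&(Q[...,1]>c[1]-230)&(Q[...,2]>130)&(Q[...,2]<370)]
    print("lid",len(L),L.min(0),L.max(0)); m=L.mean(0); U=np.linalg.svd(L-m,full_matrices=False)[2]; print(m,U[2])
E
```

```text
pot [456.3 144.6 117.4]
ba [531.5 197.   96.3]
bb [495.4  77.4  94.7]
hub [514.  135.5  99.6]
tray [448.7 387.1   4.8]
timer [ 436.5 -100.1   17.1]
dish [603.  344.6  15.5]
green [598.8 416.5  64.3]
T rim 1605 104.2 [516.9 135.1] [516.9 135.1 104.2]
S rim 886 104.1 [514.9 136.9] [514.8 137.1 103.8]
T cap 176 117.16273167735187 [441.24635093 127.18626867 112.00139388] [476.66997875 162.44386749 122.16026826] [458.22317757 144.57413438]
T traywall 253 [391.7669917  330.52053538  14.11198023] [504.94361047 445.53531787  21.52420748] ((448.3021240234375, 387.5328063964844), (112.29730224609375, 112.78881072998047), 1.7116692066192627)
T bucket 200 [493.95721339 161.79670448  90.01261538] [569.32260713 233.10280923  96.972965  ] [537.87683043 198.41377824  93.37884141]
T bucket 195 [461.5218681   40.00885122  90.09081804] [530.86129627 115.83244318  96.93481172] [495.93248356  77.00027088  93.26842223]
lid 2301 [404.59921779 -94.36974819 130.11379658] [654.03081255  16.2025186  358.80068604]
[528.25298317 -13.18173361 247.1044496 ] [-0.27926135 -0.95875856  0.05286897]
S cap 92 117.50482800183926 [439.603566   126.51957321 112.12696175] [474.82094846 163.03725486 121.34633427] [456.3165936  146.03328052]
S traywall 224 [388.30612724 330.72897224  14.03719383] [506.1872804  442.62453928  21.80365027] ((447.42205810546875, 386.7960510253906), (111.62051391601562, 110.67054748535156), 3.5657622814178467)
S bucket 97 [514.26310636 165.6853334   90.01345861] [563.16315991 236.5808256   96.94957434] [535.77185394 196.83193353  93.37387405]
S bucket 115 [458.22260881  37.62628061  90.00465297] [534.54112288 115.24383617  96.77328066] [493.86868379  72.72965082  93.55628166]
lid 3008 [403.37141227 -21.36371525 130.07983064] [625.02453771  18.09921532 356.91235287]
[508.24701861   1.77168762 238.97866432] [0.00234569 0.9937132  0.11193112]
```

```bash
cat >> h.py <<'E'
def goto(p,x=None,y=None):
    """print rotation vector (tool, deg) and tool shift (both in present tool frame) to reach p with tool x,y axes"""
    s=read_state(); A=R.from_euler("xyz",s["tool_rot"]); t=A.inv().apply(np.array(p)-s["eef_pos"])
    print("now",s["clock"].round(2),s["eef_pos"].round(1),"F",s["force"].round(1),"w",s["width"].round(1)); print(A.as_matrix().round(3).tolist()); print("shift",t.round(1))
    if x is not None:
        B=R.from_matrix(np.array([x,y,np.cross(x,y)],float).T); print("turn",np.degrees((A.inv()*B).as_rotvec()).round(1))
E
python3 -c "
from h import *
goto((430,-250,410),(0,0,-1),(0,1,0)); goto((430,-250,410),(0,0,-1),(0,-1,0))
Q=np.load('scene0.npy');m=(Q[...,0]>400)&(Q[...,1]<-20)&(Q[...,0]<900)&(Q[...,1]>-500)&(Q[...,2]>60);q=Q[m]
for x in range(400,700,50):
  for y in range(-400,0,100):
    k=q[(q[:,0]>=x)&(q[:,0]<x+50)&(q[:,1]>=y)&(q[:,1]<y+100)]
    if len(k): print(x,y,k[:,2].max().round())
"
```

```text
Traceback (most recent call last):
  File "h.py", line 19, in goto
    print("now",s["clock"].round(2),s["eef_pos"].round(1),"F",s["force"].round(1),"w",s["width"].round(1)); print(A.as_matrix().round(3).tolist()); print("shift",t.round(1))
                ^^^^^^^^^^^^^^^^
AttributeError: 'float' object has no attribute 'round'
```

```bash
sed -i 's/s\["clock"\].round(2)/s["clock"]/; s/s\["width"\].round(1)/s["width"]/' h.py
python3 -c "
from h import *
goto((430,-250,410),(0,0,-1),(0,1,0)); goto((430,-250,410),(0,0,-1),(0,-1,0))
Q=np.load('scene0.npy');m=(Q[...,0]>400)&(Q[...,1]<-20)&(Q[...,0]<900)&(Q[...,1]>-500)&(Q[...,2]>60);q=Q[m]
for x in range(400,700,50):
  for y in range(-400,0,100):
    k=q[(q[:,0]>=x)&(q[:,0]<x+50)&(q[:,1]>=y)&(q[:,1]<y+100)]
    if len(k): print(x,y,k[:,2].max().round())
"
```

```text
now 0.1 [ 154.3 -630.9  255.5] F [ 0.1  0.8 -0.1] w 85.35429334293723
[[-0.0, 0.238, -0.971], [0.002, -0.971, -0.238], [-1.0, -0.002, 0.0]]
shift [-154.  -304.8 -358.3]
turn [-1.663e+02 -1.000e-01  0.000e+00]
now 0.1 [ 154.3 -630.9  255.5] F [ 0.1  0.8 -0.1] w 85.35429334293723
[[-0.0, 0.238, -0.971], [0.002, -0.971, -0.238], [-1.0, -0.002, 0.0]]
shift [-154.  -304.8 -358.3]
turn [13.7  0.   0.1]
450 -300 415.0
450 -200 405.0
500 -300 414.0
500 -200 392.0
500 -100 353.0
550 -300 541.0
550 -200 543.0
600 -400 579.0
600 -300 544.0
600 -200 545.0
600 -100 543.0
650 -400 573.0
650 -300 544.0
650 -200 545.0
650 -100 544.0
```

Call:
jog_arm(
  series=[
    [[6.85, 0, 0], [-40, 0, 0], -0.4],
    [[6.85, 0, 0], [-40, 0, 0], -0.4],
    [[0, 0, 0], [-15, -45, -18], -0.4],
    [[0, 0, 0], [-15, -45, -18], -0.4],
    [[0, 0, 0], [-15, -45, -18], -0.4],
    [[0, 0, 0], [-15, -45, -18], -0.4],
    [[0, 0, 0], [-15, -45, -18], -0.4],
    [[0, 0, 0], [-15, -45, -18], -0.4],
  ],
)

```text
clock: 1.1
eef_pos: [262.6, -359.6, 426.5]
tool_rot: [-1.202, 1.57, 1.94]
force: [1.5, -1.1, -0.0]
width: 59.7
```

Call:
jog_arm(
  series=[
    [[0, 0, 0], [0, -43, -27], -0.4],
    [[0, 0, 0], [0, -43, -27], -0.4],
    [[0, 0, 0], [0, -43, -27], -0.4],
    [[0, 0, 0], [0, -43, -17], -0.4],
    [[0, 0, 0], [0, -43, -17], -0.4],
    [[0, 0, 0], [0, -43, -17], -0.4],
    [[0, 0, 0], [0, -43, -17], -0.4],
    [[0, 0, 0], [0, -45, -5], -0.4],
  ],
)

```text
clock: 2.1
eef_pos: [416.5, -13.8, 426.0]
tool_rot: [-1.181, 1.571, 1.962]
force: [0.1, 0.5, -0.0]
width: 60.1
```

```bash
python3 -c "
from h import *
goto((457,145,200),(0,0,-1),(0,-1,0)); print(read_state()['qpos'].round(2))"
```

```text
now 2.1 [416.5 -13.8 426. ] F [ 0.1  0.5 -0. ] w 60.0990860434512
[[-0.0, 0.001, -1.0], [0.0, -1.0, -0.001], [-1.0, -0.0, 0.0]]
shift [ 226.1 -158.7  -40.6]
turn [0. 0. 0.]
[ 0.25  0.12 -0.32  1.83  0.04  1.2  -1.65]
```

Call:
jog_arm(
  series=[
    [[0, 0, 0], [0, -40, -10], -0.4],
    [[0, 0, 0], [0, -40, -10], -0.4],
    [[0, 0, 0], [0, -40, -10], -0.4],
    [[0, 0, 0], [20, -39, -11], -0.4],
    [[0, 0, 0], [60, 0, 0], -0.4],
    [[0, 0, 0], [60, 0, 0], -0.4],
    [[0, 0, 0], [60, 0, 0], -0.4],
    [[0, 0, 0], [50, 0, 0], -0.4],
  ],
)

```text
clock: 3.1
eef_pos: [456.2, 143.4, 174.1]
tool_rot: [0.2, 1.569, -2.941]
force: [0.7, -0.8, -0.2]
width: 59.6
```

```bash
python3 -c "
from h import *
goto((458,145,103),(0,0,-1),(0,-1,0)); snap('scene','s1.png',(190,140,320,260),5)"
```

```text
now 3.1 [456.2 143.4 174.1] F [ 0.7 -0.8 -0.2] w 59.56967312837183
[[-0.001, 0.001, -1.0], [-0.0, -1.0, -0.001], [-1.0, 0.0, 0.001]]
shift [71.1 -1.6 -1.9]
turn [ 0.   0.1 -0. ]
```

View pics/s1.png

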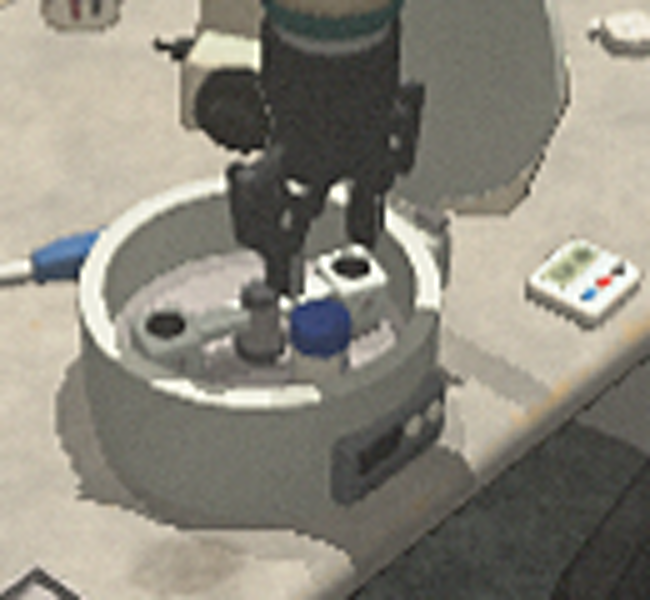

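The fingers hang at crop (285,250) and (365,230), one on each side of the blue cap at (320,325). I descend and grip.

Call:
jog_arm(
  series=[
    [[0, 0, 0], [25, -1.6, -1.9], -0.4],
    [[0, 0, 0], [25, 0, 0], -0.4],
    [[0, 0, 0], [21, 0, 0], -0.4],
    [[0, 0, 0], [0, 0, 0], -0.4],
    [[0, 0, 0], [0, 0, 0], 1],
    [[0, 0, 0], [0, 0, 0], 1],
    [[0, 0, 0], [0, 0, 0], 1],
    [[0, 0, 0], [0, 0, 0], 1],
  ],
)

```text
clock: 4.15
eef_pos: [459.7, 145.8, 106.6]
tool_rot: [-2.811, 1.568, 0.331]
force: [-0.3, 0.2, 7.2]
width: 35.3
```

Call:
jog_arm(
  series=[
    [[0, 0, 0], [0, 0, 0], 1],
    [[0, 0, 0], [0, 0, 0], 1],
    [[0, 0, 0], [-10, 0, 0], 1],
    [[0, 0, 0], [-20, 0, 0], 1],
    [[0, 0, 0], [-30, 0, 0], 1],
    [[0, 0, 0], [-20, 0, 0], 1],
  ],
)

```text
clock: 4.9
eef_pos: [459.0, 145.4, 187.2]
tool_rot: [-2.843, 1.569, 0.3]
force: [0.2, -0.4, -0.6]
width: 35.0
```

```bash
python3 -c "
from h import *
goto((448,384,0),(0,0,-1),(0,-1,0)); d,Q=snap('scene','s2.png',(170,120,320,260),4)
"
```

```text
now 4.9 [459.  145.4 187.2] F [ 0.2 -0.4 -0.6] w 34.95364883625576
[[0.001, 0.001, -1.0], [0.0, -1.0, -0.001], [-1.0, -0.0, -0.001]]
shift [ 187.3 -238.5   11.2]
turn [ 0.  -0.1  0. ]
```

View pics/s2.png

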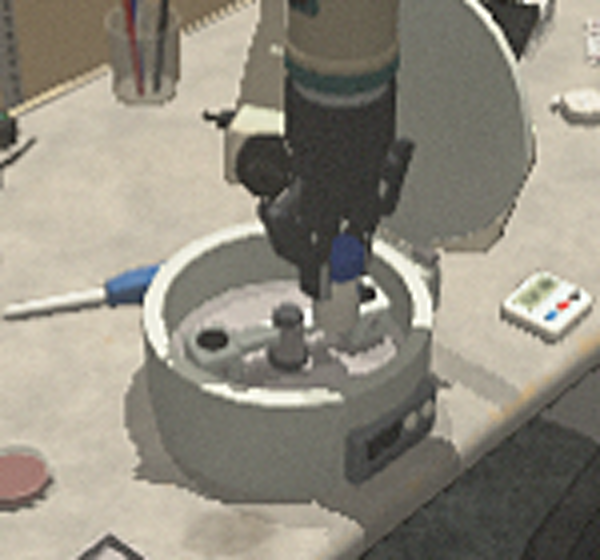

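The pot is held upright between the pads, with its cap at crop (347,258), and it is clear of the floor. I carry it over to the tray.

Call:
jog_arm(
  series=[
    [[0, 0, 0], [-5, -25, 1], 1],
    [[0, 0, 0], [0, -40, 2], 1],
    [[0, 0, 0], [0, -45, 2], 1],
    [[0, 0, 0], [0, -45, 2], 1],
    [[0, 0, 0], [0, -45, 2], 1],
    [[0, 0, 0], [0, -30, 2], 1],
    [[0, 0, 0], [40, -9, 0], 1],
    [[0, 0, 0], [40, 0, 0], 1],
  ],
)

```text
clock: 5.95
eef_pos: [447.4, 385.8, 109.7]
tool_rot: [-2.098, 1.569, 1.046]
force: [0.6, -0.3, -0.9]
width: 34.8
```

```bash
python3 -c "
from h import *
goto((448,385,61),(0,0,-1),(0,-1,0)); d,Q=snap('scene','s3.png',(130,160,280,310),4)
"
```

```text
now 5.95 [447.4 385.8 109.7] F [ 0.6 -0.3 -0.9] w 34.76528053992766
[[0.001, 0.002, -1.0], [0.002, -1.0, -0.002], [-1.0, -0.002, -0.001]]
shift [48.7  0.9 -0.6]
turn [ 0.1 -0.1  0.1]
```

View pics/s3.png

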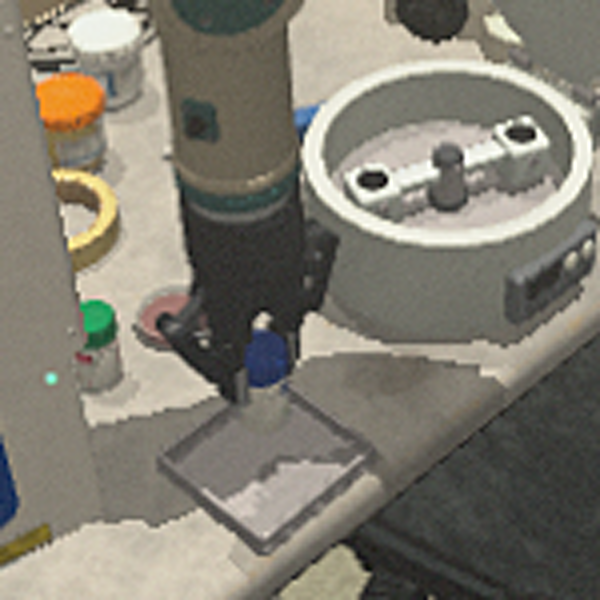

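The pot hangs over the tray, with its cap at crop (267,357). I lower it gently.

Call:
jog_arm(
  series=[
    [[0, 0, 0], [20, 0, 0], 1],
    [[0, 0, 0], [15, 0, 0], 1],
    [[0, 0, 0], [7, 0, 0], 1],
    [[0, 0, 0], [3, 0, 0], 1],
    [[0, 0, 0], [0, 0, 0], 1],
  ],
)

```text
clock: 6.62
eef_pos: [447.9, 384.5, 65.7]
tool_rot: [-2.455, 1.57, 0.687]
force: [0.4, -0.0, -0.4]
width: 35.1
```

Call:
jog_arm(
  series=[
    [[0, 0, 0], [2, 0, 0], 1],
    [[0, 0, 0], [1, 0, 0], 1],
    [[0, 0, 0], [0, 0, 0], 1],
  ],
)

```text
clock: 7.0
eef_pos: [447.7, 384.4, 62.4]
tool_rot: [-2.976, 1.571, 0.166]
force: [-0.5, -0.6, -0.9]
width: 35.1
```

Call:
jog_arm(
  series=[
    [[0, 0, 0], [1, 0, 0], 1],
    [[0, 0, 0], [1, 0, 0], 1],
    [[0, 0, 0], [0, 0, 0], 1],
  ],
)

```text
clock: 7.38
eef_pos: [447.9, 384.4, 60.7]
tool_rot: [-2.951, 1.57, 0.191]
force: [0.2, -0.7, 3.5]
width: 35.3
```

Contact, at 3.5 N. I release and rise.

Call:
jog_arm(
  series=[
    [[0, 0, 0], [0, 0, 0], 0.0],
    [[0, 0, 0], [0, 0, 0], -0.4],
    [[0, 0, 0], [0, 0, 0], -0.4],
    [[0, 0, 0], [-10, 0, 0], -0.4],
    [[0, 0, 0], [-30, 0, 0], -0.4],
    [[0, 0, 0], [-50, 0, 0], -0.4],
    [[0, 0, 0], [-55, 0, 0], -0.4],
    [[0, 0, 0], [-20, 0, 0], -0.4],
  ],
)

```text
clock: 8.38
eef_pos: [448.7, 385.8, 229.8]
tool_rot: [-2.383, 1.564, 0.759]
force: [-0.4, -0.3, -0.4]
width: 59.9
```

```bash
python3 -c "
from h import *
goto((448,385,61),(0,0,-1),(0,-1,0)); d,Q=snap('scene','s4.png',(130,160,280,310),4)
m=(abs(Q[...,0]-448)<40)&(abs(Q[...,1]-385)<40)&(Q[...,2]>30)&(Q[...,2]<90); q=Q[m];print(q.min(0),q.max(0)); k=q[q[:,2]>69]; print(len(k),k.mean(0)); k=q[(q[:,2]>30)&(q[:,2]<50)]; print(k.min(0),k.max(0))
"
```

```text
now 8.375 [448.7 385.8 229.8] F [-0.4 -0.3 -0.4] w 59.85280248617882
[[0.005, 0.001, -1.0], [0.004, -1.0, -0.001], [-1.0, -0.004, -0.005]]
shift [168.7   1.5   1.5]
turn [ 0.  -0.3  0.3]
[426.43697595 365.64523388  31.17446843] [464.61380455 400.7929869   74.08583374]
93 [445.31389107 383.44326125  71.15063813]
[427.58189178 375.44156845  31.17446843] [455.36125153 400.24531144  49.79488719]
```

View pics/s4.png

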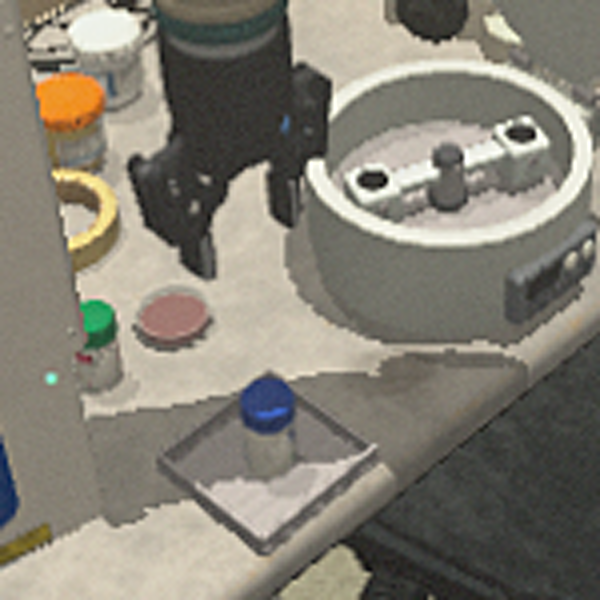

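The pot stands upright in the tray: cap top at 71–72 mm, centre near (446,384), crop (267,400). The rotor is unchanged. Next I move above the bowl with closed fingers, on the -x side of bucket a.

Call:
jog_arm(
  series=[
    [[0, -0.3, 0.3], [0, 38, -8], 1],
    [[0, 0, 0], [0, 40, -8], 1],
    [[0, 0, 0], [0, 40, -8], 1],
    [[0, 0, 0], [0, 40, -8], 1],
    [[0, 0, 0], [0, 36, -9], 1],
    [[0, 0, 0], [30, 0, 0], 1],
    [[0, 0, 0], [30, 0, 0], 1],
    [[0, 0, 0], [0, 0, 0], 1],
  ],
)

```text
clock: 9.43
eef_pos: [486.8, 189.1, 164.2]
tool_rot: [0.637, 1.558, -2.504]
force: [0.5, -0.3, 0.7]
width: 0.2
```

```bash
python3 -c "
from h import *
goto((490,192,100),(0,0,-1),(0,-1,0)); d,Q=snap('scene','s5.png',(190,140,320,260),5)
"
```

```text
now 9.425 [486.8 189.1 164.2] F [ 0.5 -0.3  0.7] w 0.15323582496093205
[[-0.01, 0.001, -1.0], [-0.007, -1.0, -0.001], [-1.0, 0.007, 0.01]]
shift [64.1 -3.3 -3.9]
turn [ 0.   0.6 -0.4]
```

View pics/s5.png

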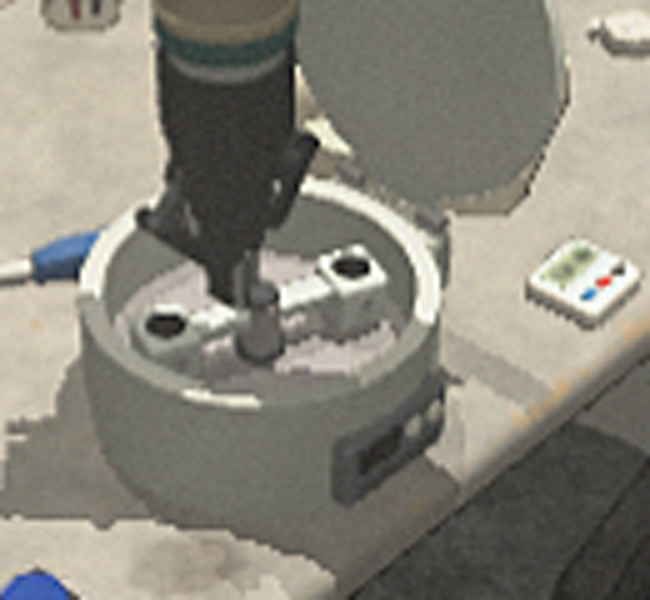

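The fingers are closed above the bowl, with the tip at crop (225,300), still 45 mm above the buckets. I descend beside bucket a.

Call:
jog_arm(
  series=[
    [[0, 0.6, -0.4], [20, -3, -3], 1],
    [[0, 0, 0], [20, 0, 0], 1],
    [[0, 0, 0], [15, 0, 0], 1],
    [[0, 0, 0], [9, 0, 0], 1],
    [[0, 0, 0], [0, 0, 0], 1],
  ],
)

```text
clock: 10.1
eef_pos: [491.5, 193.1, 101.8]
tool_rot: [-2.838, 1.566, 0.304]
force: [0.4, 0.5, 0.0]
width: 0.1
```

```bash
python3 -c "
from h import *
goto((490,192,100),(0,0,-1),(0,-1,0))
a=np.radians(-25);p=np.array([490,192.])
for d in(10,20,28,28,10):
    a+=d/62; q=np.array([516,136])+62*np.array([np.sin(a),np.cos(a)]); print('tool dy,dz',-(q-p)[::-1].round(1)); p=q
print(p,np.degrees(a))"
```

```text
now 10.1 [491.5 193.1 101.8] F [0.4 0.5 0. ] w 0.14343443854394025
[[0.005, 0.001, -1.0], [0.002, -1.0, -0.001], [-1.0, -0.002, -0.005]]
shift [1.8 1.1 1.5]
turn [ 0.  -0.3  0.1]
tool dy,dz [-3.7 -9.2]
tool dy,dz [ -2.3 -19.8]
tool dy,dz [  7.5 -26.7]
tool dy,dz [ 18.4 -20.8]
tool dy,dz [ 8.6 -5.1]
[571.5898496  163.45484696] 63.71604569767585
```

Call:
jog_arm(
  series=[
    [[0, 0, 0], [0, -3, -9], 1],
    [[0, 0, 0], [0, -2, -20], 1],
    [[0, 0, 0], [0, 7, -27], 1],
    [[0, 0, 0], [0, 18, -21], 1],
    [[0, 0, 0], [-60, -5, 5], 1],
    [[0, 0, 0], [-60, -5, 5], 1],
  ],
)

```text
clock: 10.85
eef_pos: [558.6, 182.7, 223.5]
tool_rot: [-2.661, 1.566, 0.48]
force: [1.0, 0.2, 0.0]
width: 0.0
```

```bash
cat > rot.py <<'E'
from h import *
def rotor(src="top"):
    d=get_image(src); Q=cloud(d); q=Q-np.array([516,136,0]); r=np.hypot(q[...,0],q[...,1])
    m=(r>40)&(r<84)&(Q[...,2]>88)&(Q[...,2]<98); p=q[m][:,:2]
    z=((p[:,0]+1j*p[:,1])**2).sum(); return np.degrees(np.angle(z))/2,len(p),read_state()["clock"]
if __name__=="__main__":
    for i in range(3): print(rotor())
E
python3 rot.py
```

```text
(np.float64(0.0), 0, 10.9)
(np.float64(0.0), 0, 10.95)
(np.float64(0.0), 0, 11.0)
```

Call:
jog_arm(
  series=[
    [[0, 0, 0], [-20, -40, 27], 1],
    [[0, 0, 0], [-20, -40, 27], 1],
    [[0, 0, 0], [-20, -40, 27], 1],
    [[0, 0, 0], [0, -40, 27], 1],
  ],
)

```text
clock: 11.5
eef_pos: [449.5, 344.4, 283.2]
tool_rot: [-2.714, 1.563, 0.428]
force: [0.2, -0.4, 0.1]
width: 0.0
```

```bash
python3 rot.py; python3 -c "
from h import *
goto((430,340,280),(0,0,-1),(0,-1,0)); d,Q=snap('top','t5.png',(170,130,310,260),4)
from rot import rotor
for i in range(3): print(rotor('scene'))
"
```

```text
(np.float64(-16.94514358146729), 419, 11.55)
(np.float64(-26.594304963818836), 423, 11.6)
(np.float64(-36.117996670674934), 428, 11.65)
now 11.65 [447.4 345.4 281.9] F [ 0.9 -0.3  0.3] w 0.326864412379199
[[0.004, 0.007, -1.0], [0.003, -1.0, -0.007], [-1.0, -0.003, -0.004]]
shift [ 1.8  5.3 17.5]
turn [ 0.4 -0.2  0.2]
(np.float64(-54.957604394755826), 212, 11.75)
(np.float64(-64.43118639782227), 204, 11.8)
(np.float64(-73.57196249803057), 207, 11.85)
```

View pics/t5.png

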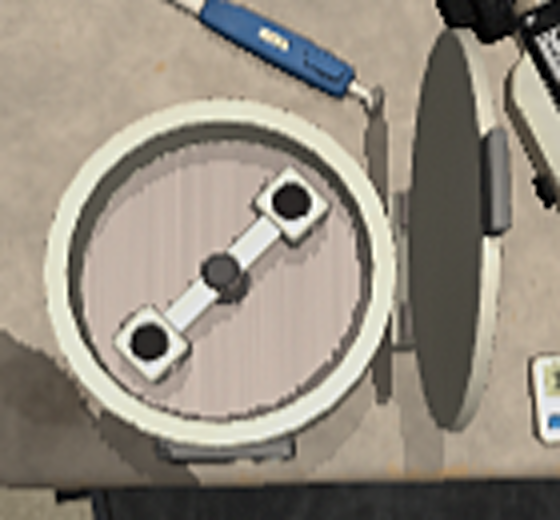

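The rotor was free from about t=10.7 s and turned 9.5° per 0.05 s (3.3 rad/s) at t=11.6 s. The top crop shows the buckets at (150,343) and (290,200) with nothing near them. While it coasts I check the space behind the lid.

```bash
python3 -c "
from h import *
from rot import rotor
for f in('scene0.npy','top0.npy'):
  Q=np.load(f)
  for y0,y1 in((-160,-120),(-120,-90),(-90,-60),(-60,-35),(-35,30)):
    m=(Q[...,1]>y0)&(Q[...,1]<y1)&(Q[...,0]>400)&(Q[...,0]<680)&(Q[...,2]>250)
    q=Q[m]; print(f,y0,[(x,int(q[(q[:,0]>=x)&(q[:,0]<x+20),2].max())) for x in range(400,680,20) if ((q[:,0]>=x)&(q[:,0]<x+20)).any()])
print(rotor())
"
```

```text
scene0.npy -160 [(560, 354), (580, 542), (600, 541), (620, 543), (640, 544), (660, 544)]
scene0.npy -120 [(580, 529), (600, 540), (620, 542), (640, 543), (660, 544)]
scene0.npy -90 [(620, 543), (640, 543), (660, 544)]
scene0.npy -60 [(620, 542), (640, 543), (660, 543)]
scene0.npy -35 [(400, 281), (420, 305), (440, 322), (460, 331), (480, 356), (500, 356), (520, 356), (540, 351), (560, 325), (580, 312), (600, 293), (620, 542), (640, 543), (660, 543)]
top0.npy -160 [(560, 352), (580, 543), (600, 543), (620, 544), (640, 544), (660, 544)]
top0.npy -120 [(580, 542), (600, 542), (620, 544), (640, 544), (660, 544)]
top0.npy -90 [(620, 544), (640, 544), (660, 544)]
top0.npy -60 [(620, 544), (640, 544), (660, 544)]
top0.npy -35 [(400, 282), (420, 307), (440, 323), (460, 333), (480, 357), (500, 358), (520, 358), (540, 336), (560, 329), (580, 318), (600, 298), (620, 544), (640, 544), (660, 544)]
(np.float64(-82.88982055243102), 428, 11.9)
```

Call:
jog_arm(
  series=[
    [[0, 0, 0], [-40, 0, 0], 1],
    [[0, 0, 0], [-50, 0, 0], 1],
    [[0, 0, 0], [-50, 0, 0], 1],
    [[0, 0, 0], [0, 20, 0], 1],
    [[0, 0, 0], [0, 20, 0], 1],
    [[0, 0, 0], [0, 0, 0], 1],
    [[0, 0, 0], [0, 0, 0], 1],
    [[0, 0, 0], [0, 0, 0], 1],
  ],
)

```text
clock: 12.9
eef_pos: [448.5, 303.1, 421.4]
tool_rot: [-2.724, 1.566, 0.419]
force: [1.1, 0.2, -0.3]
width: 0.0
```

Call:
jog_arm(
  series=[
    [[0, 0, 0], [-10, 40, 0], 1],
    [[0, 0, 0], [0, 43, 0], 1],
    [[0, 0, 0], [0, 43, 0], 1],
    [[0, 0, 0], [0, 43, 0], 1],
    [[0, 0, 0], [0, 43, -10], 1],
    [[0, 0, 0], [0, 43, -10], 1],
    [[0, 0, 0], [0, 43, -10], 1],
    [[0, 0, 0], [0, 43, -10], 1],
  ],
)

```text
clock: 13.9
eef_pos: [489.5, -39.2, 431.4]
tool_rot: [-2.783, 1.565, 0.361]
force: [0.2, 0.3, 1.0]
width: 0.1
```

```bash
python3 -c "
from h import *
from rot import rotor
goto((500,-48,340),(0,0,-1),(0,-1,0));print(rotor(),rotor('scene'))"
```

```text
now 13.9 [489.5 -39.2 431.4] F [0.2 0.3 1. ] w 0.11747989571038603
[[0.005, 0.002, -1.0], [0.002, -1.0, -0.002], [-1.0, -0.002, -0.005]]
shift [ 91.4   9.  -10. ]
turn [ 0.1 -0.3  0.1]
(np.float64(-14.22460549956841), 421, 13.95) (np.float64(-19.60267251696419), 204, 14.0)
```

Call:
jog_arm(
  series=[
    [[0, -0.3, 0], [0, 9, -10], 1],
    [[0, 0, 0], [25, 0, 0], 1],
    [[0, 0, 0], [30, 0, 0], 1],
    [[0, 0, 0], [25, 0, 0], 1],
    [[0, 0, 0], [11, 0, 0], 1],
    [[0, 0, 0], [0, 0, 0], 1],
    [[0, 0, 0], [0, 0, 0], 1],
    [[0, 0, 0], [0, 0, 0], 1],
  ],
)

```text
clock: 15.0
eef_pos: [499.6, -47.2, 341.5]
tool_rot: [-2.418, 1.568, 0.725]
force: [0.3, -0.0, -0.8]
width: 0.1
```

Call:
jog_arm(
  series=[
    [[0, 0, 0], [0, 0, 0], 1],
    [[0, 0, 0], [0, 0, 0], 1],
    [[0, 0, 0], [0, 0, 0], 1],
    [[0, 0, 0], [0, 0, 0], 1],
    [[0, 0, 0], [0, 0, 0], 1],
    [[0, 0, 0], [0, 0, 0], 1],
    [[0, 0, 0], [0, 0, 0], 1],
    [[0, 0, 0], [0, 0, 0], 1],
  ],
)

```text
clock: 16.0
eef_pos: [499.0, -47.3, 340.6]
tool_rot: [-1.6, 1.569, 1.543]
force: [-0.5, -0.3, 0.3]
width: -0.1
```

Call:
jog_arm(
  series=[
    [[0, 0, 0], [0, 0, 0], 1],
    [[0, 0, 0], [0, 0, 0], 1],
    [[0, 0, 0], [0, 0, 0], 1],
    [[0, 0, 0], [0, 0, 0], 1],
    [[0, 0, 0], [0, 0, 0], 1],
    [[0, 0, 0], [0, 0, 0], 1],
    [[0, 0, 0], [0, 0, 0], 1],
    [[0, 0, 0], [0, 0, 0], 1],
  ],
)

```text
clock: 17.0
eef_pos: [499.0, -47.3, 340.6]
tool_rot: [-1.608, 1.569, 1.534]
force: [-0.0, -0.2, -0.0]
width: -0.2
```

```bash
python3 -c "
from h import *
from rot import rotor
goto((500,-48,340),(0,0,-1),(0,-1,0))
for s in ('top','scene')*3: print(s,rotor(s))"
```

```text
now 17.0 [499.  -47.3 340.6] F [-0.  -0.2 -0. ] w -0.19389319999889534
[[0.0, 0.001, -1.0], [0.002, -1.0, -0.001], [-1.0, -0.002, -0.0]]
shift [ 0.6  0.7 -1. ]
turn [ 0.  -0.   0.1]
top (np.float64(-37.31860525761905), 416, 17.05)
scene (np.float64(-38.30512699475684), 210, 17.1)
top (np.float64(-39.8709458912222), 424, 17.15)
scene (np.float64(-40.78187498885946), 211, 17.2)
top (np.float64(-42.53566666702939), 423, 17.25)
scene (np.float64(-43.325022456539486), 213, 17.3)
```

Still turning slowly, at about 0.45 rad/s, so I wait.

Call:
jog_arm(
  series=[
    [[0, 0, 0], [0, 0, 0], 1],
    [[0, 0, 0], [0, 0, 0], 1],
    [[0, 0, 0], [0, 0, 0], 1],
    [[0, 0, 0], [0, 0, 0], 1],
    [[0, 0, 0], [0, 0, 0], 1],
    [[0, 0, 0], [0, 0, 0], 1],
    [[0, 0, 0], [0, 0, 0], 1],
    [[0, 0, 0], [0, 0, 0], 1],
  ],
)

```text
clock: 18.3
eef_pos: [499.0, -47.3, 340.6]
tool_rot: [-1.57, 1.569, 1.572]
force: [0.0, 0.2, -0.0]
width: -0.0
```

Call:
jog_arm(
  series=[
    [[0, 0, 0], [0, 0, 0], 1],
    [[0, 0, 0], [0, 0, 0], 1],
    [[0, 0, 0], [0, 0, 0], 1],
    [[0, 0, 0], [0, 0, 0], 1],
    [[0, 0, 0], [0, 0, 0], 1],
    [[0, 0, 0], [0, 0, 0], 1],
    [[0, 0, 0], [0, 0, 0], 1],
    [[0, 0, 0], [0, 0, 0], 1],
  ],
)

```text
clock: 19.3
eef_pos: [499.0, -47.3, 340.6]
tool_rot: [-1.565, 1.569, 1.577]
force: [-0.3, -1.0, -0.2]
width: -0.0
```

```bash
python3 -c "
from rot import rotor
for s in range(4): print(rotor())"
```

```text
(np.float64(-57.530967509663576), 424, 19.35)
(np.float64(-57.74853014430651), 433, 19.4)
(np.float64(-57.59306939099218), 426, 19.45)
(np.float64(-57.54741895257961), 419, 19.5)
```

Call:
jog_arm(
  series=[
    [[0, 0, 0], [0, 0, 0], 1],
    [[0, 0, 0], [0, 0, 0], 1],
    [[0, 0, 0], [0, 0, 0], 1],
    [[0, 0, 0], [0, 0, 0], 1],
    [[0, 0, 0], [0, 0, 0], 1],
    [[0, 0, 0], [0, 0, 0], 1],
    [[0, 0, 0], [0, 0, 0], 1],
    [[0, 0, 0], [0, 0, 0], 1],
  ],
)

```text
clock: 20.5
eef_pos: [499.0, -47.3, 340.6]
tool_rot: [-1.59, 1.569, 1.552]
force: [0.1, -0.1, 0.3]
width: -0.0
```

```bash
python3 -c "
from h import *
from rot import rotor
print(rotor())
p=np.array([-47.3,340.6])
for th in np.arange(1.68,-0.01,-0.07):
    c,s=np.cos(th),np.sin(th); y=16+205*c-8*s-14.5; z=108+205*s+8*c+25; print(round(th,2),'TCP',round(y,1),round(z,1),'tool dx,dy',round(p[1]-z,1),round(p[0]-y,1)); p=np.array([y,z])
"
```

```text
(np.float64(-57.57074257068189), 430, 20.55)
1.68 TCP -28.8 335.9 tool dx,dy 4.7 -18.5
1.61 TCP -14.5 337.5 tool dx,dy -1.6 -14.3
1.54 TCP -0.2 338.1 tool dx,dy -0.6 -14.3
1.47 TCP 14.2 337.8 tool dx,dy 0.4 -14.4
1.4 TCP 28.5 336.4 tool dx,dy 1.4 -14.3
1.33 TCP 42.6 334.0 tool dx,dy 2.4 -14.2
1.26 TCP 56.6 330.6 tool dx,dy 3.4 -14.0
1.19 TCP 70.3 326.3 tool dx,dy 4.3 -13.7
1.12 TCP 83.6 321.0 tool dx,dy 5.3 -13.4
1.05 TCP 96.6 314.8 tool dx,dy 6.2 -12.9
0.98 TCP 109.0 307.7 tool dx,dy 7.1 -12.5
0.91 TCP 121.0 299.8 tool dx,dy 7.9 -12.0
0.84 TCP 132.4 291.0 tool dx,dy 8.8 -11.4
0.77 TCP 143.1 281.5 tool dx,dy 9.5 -10.7
0.7 TCP 153.1 271.2 tool dx,dy 10.3 -10.0
0.63 TCP 162.4 260.2 tool dx,dy 10.9 -9.3
0.56 TCP 170.9 248.7 tool dx,dy 11.6 -8.5
0.49 TCP 178.6 236.5 tool dx,dy 12.1 -7.7
0.42 TCP 185.4 223.9 tool dx,dy 12.6 -6.8
0.35 TCP 191.3 210.8 tool dx,dy 13.1 -5.9
0.28 TCP 196.3 197.3 tool dx,dy 13.5 -5.0
0.21 TCP 200.3 183.6 tool dx,dy 13.8 -4.0
0.14 TCP 203.4 169.5 tool dx,dy 14.0 -3.0
0.07 TCP 205.4 155.3 tool dx,dy 14.2 -2.1
-0.0 TCP 206.5 141.0 tool dx,dy 14.3 -1.1
```

The rotor is at rest (-57.6° steady). I close the lid along the arc.

Call:
jog_arm(
  series=[
    [[0, 0, 0], [5, -7, 0], 1],
    [[0, 0, 0], [0, -10, 0], 1],
    [[0, 0, 0], [-1, -12, 0], 1],
    [[0, 0, 0], [-1, -14, 0], 1],
    [[0, 0, 0], [0, -14, 0], 1],
    [[0, 0, 0], [1, -14, 0], 1],
    [[0, 0, 0], [2, -14, 0], 1],
    [[0, 0, 0], [3, -14, 0], 1],
  ],
)

```text
clock: 21.55
eef_pos: [500.1, 53.0, 332.8]
tool_rot: [-2.5, 1.566, 0.642]
force: [1.3, -0.3, 4.2]
width: -0.1
```

Call:
jog_arm(
  series=[
    [[0, 0, 0], [4, -14, 0], 1],
    [[0, 0, 0], [5, -13.5, 0], 1],
    [[0, 0, 0], [6, -13, 0], 1],
    [[0, 0, 0], [7, -13, 0], 1],
    [[0, 0, 0], [8, -12, 0], 1],
  ],
)

```text
clock: 22.18
eef_pos: [498.8, 118.1, 301.2]
tool_rot: [-1.373, 1.569, 1.769]
force: [0.1, -0.2, 1.8]
width: 0.1
```

```bash
python3 -c "
from h import *
goto((500,121,300),(0,0,-1),(0,-1,0)); d,Q=snap('scene','s6.png',(150,60,350,260),3)
"
```

```text
now 22.175 [498.8 118.1 301.2] F [ 0.1 -0.2  1.8] w 0.0533061469766835
[[-0.0, 0.001, -1.0], [0.002, -1.0, -0.001], [-1.0, -0.002, 0.0]]
shift [ 1.2 -2.9 -1.2]
turn [0.  0.  0.1]
```

View pics/s6.png

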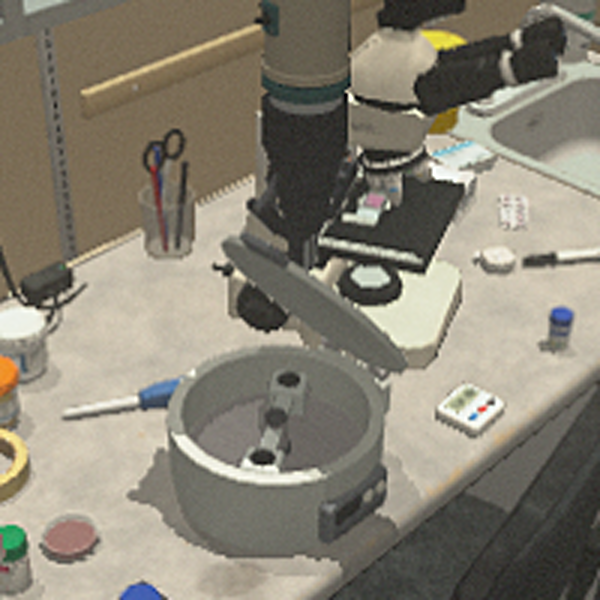

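The lid is half closed, with its free edge at crop (230,245) under the fingers. I continue.

Call:
jog_arm(
  series=[
    [[0, 0, 0], [8, -12, 0], 1],
    [[0, 0, 0], [9, -11, 0], 1],
    [[0, 0, 0], [10, -11, 0], 1],
    [[0, 0, 0], [10, -10, 0], 1],
    [[0, 0, 0], [11, -9, 0], 1],
    [[0, 0, 0], [12, -8, 0], 1],
    [[0, 0, 0], [12, -8, 0], 1],
    [[0, 0, 0], [12, -7, 0], 1],
  ],
)

```text
clock: 23.22
eef_pos: [498.8, 193.8, 217.1]
tool_rot: [-1.498, 1.569, 1.644]
force: [0.3, -0.8, 0.9]
width: 0.1
```

Call:
jog_arm(
  series=[
    [[0, 0, 0], [12, -6, 0], 1],
    [[0, 0, 0], [12, -5, 0], 1],
    [[0, 0, 0], [11, -4, 0], 1],
    [[0, 0, 0], [10, -3, 0], 1],
    [[0, 0, 0], [8, -2, 0], 1],
  ],
)

```text
clock: 23.85
eef_pos: [498.8, 213.6, 164.4]
tool_rot: [-1.464, 1.569, 1.678]
force: [-0.7, -0.4, -0.6]
width: -0.1
```

Call:
jog_arm(
  series=[
    [[0, 0, 0], [6, 0, 0], 1],
    [[0, 0, 0], [6, 0, 0], 1],
    [[0, 0, 0], [4, 0, 0], 1],
    [[0, 0, 0], [3, 0, 0], 1],
    [[0, 0, 0], [2, 0, 0], 1],
    [[0, 0, 0], [0, 0, 0], 1],
  ],
)

```text
clock: 24.6
eef_pos: [498.8, 213.3, 143.9]
tool_rot: [-1.413, 1.569, 1.729]
force: [0.4, -0.7, 0.2]
width: -0.4
```

Call:
jog_arm(
  series=[
    [[0, 0, 0], [2, 0, 0], 1],
    [[0, 0, 0], [1, 0, 0], 1],
    [[0, 0, 0], [0, 0, 0], 1],
  ],
)

```text
clock: 24.98
eef_pos: [498.9, 213.4, 141.1]
tool_rot: [-1.677, 1.569, 1.465]
force: [-0.7, 0.0, 2.5]
width: -0.2
```

Call:
jog_arm(
  series=[
    [[0, 0, 0], [1, 0, 0], 1],
    [[0, 0, 0], [1, 0, 0], 1],
    [[0, 0, 0], [0, 0, 0], 1],
  ],
)

```text
clock: 25.35
eef_pos: [498.9, 213.5, 140.8]
tool_rot: [-2.2, 1.569, 0.942]
force: [-3.9, -1.3, 17.1]
width: 0.1
```

Firm stop at 17 N with TCP z=141, as expected for a shut lid. I back off and check.

Call:
jog_arm(
  series=[
    [[0, 0, 0], [-4, 0, 0], 1],
    [[0, 0, 0], [-20, 0, 0], 1],
    [[0, 0, 0], [-50, 0, 0], 1],
    [[0, 0, 0], [-50, 0, 0], 1],
    [[0, 0, 0], [-50, -30, 10], 1],
    [[0, 0, 0], [0, -40, 10], 1],
    [[0, 0, 0], [0, -40, 10], 1],
    [[0, 0, 0], [0, 0, 0], 1],
  ],
)

```text
clock: 26.35
eef_pos: [466.7, 327.2, 313.2]
tool_rot: [-1.347, 1.566, 1.802]
force: [-0.3, -0.3, 0.8]
width: 0.1
```

```bash
python3 -c "
from h import *
for n in('scene','top'):
    d,Q=snap(n,n+'9.png',s=1.5); r=np.hypot(Q[...,0]-516,Q[...,1]-136); q=Q[(r<100)&(Q[...,2]>60)&(Q[...,2]<160)]
    A=np.c_[q[:,:2]-[516,136],np.ones(len(q))]; print(n,len(q),np.linalg.lstsq(A,q[:,2],rcond=None)[0],q[:,2].min(),q[:,2].max())
    m=(abs(Q[...,0]-448)<40)&(abs(Q[...,1]-385)<40)&(Q[...,2]>30)&(Q[...,2]<90); q=Q[m]; k=q[q[:,2]>69]; print('pot',len(k),k.mean(0) if len(k) else 0)
    Q0=np.load(n+'0.npy')
    for c in((436,-100),(603,345),(599,416)):
        print(c,[W[(np.hypot(W[...,0]-c[0],W[...,1]-c[1])<45)&(W[...,2]>10)&(W[...,2]<70)].mean(0).round(1) for W in(Q0,Q)])
print(read_state()['eef_pos'],read_state()['force'])"
```

```text
scene 2138 [ 2.02970151e-03 -4.81853429e-04  1.16368842e+02] 111.06539668097355 121.3011587022728
pot 95 [445.7235501  382.88054729  71.02394035]
(436, -100) [array([ 436.3, -101.6,   15.8]), array([ 435.8, -100.7,   15.7])]
(603, 345) [array([603.8, 346.1,  14. ]), array([603.2, 346.4,  14. ])]
(599, 416) [array([591.2, 419.5,  42.3]), array([591.1, 419.1,  41.3])]
top 4928 [ 1.39596933e-04 -7.37194935e-04  1.15906236e+02] 109.13391650449933 122.19861709562645
pot 122 [448.83852452 379.76695089  71.80011517]
(436, -100) [array([ 438.6, -102.1,   15.8]), array([ 438.6, -102.4,   15.5])]
(603, 345) [array([606.2, 344.3,  14.2]), array([606.5, 344.1,  14.3])]
(599, 416) [array([599.1, 413. ,  53.1]), array([599. , 412.9,  53.1])]
[468.56947269 322.97748961 312.77093004] [ 0.76614669  0.39745961 -0.19287873]
```

View pics/scene9.png

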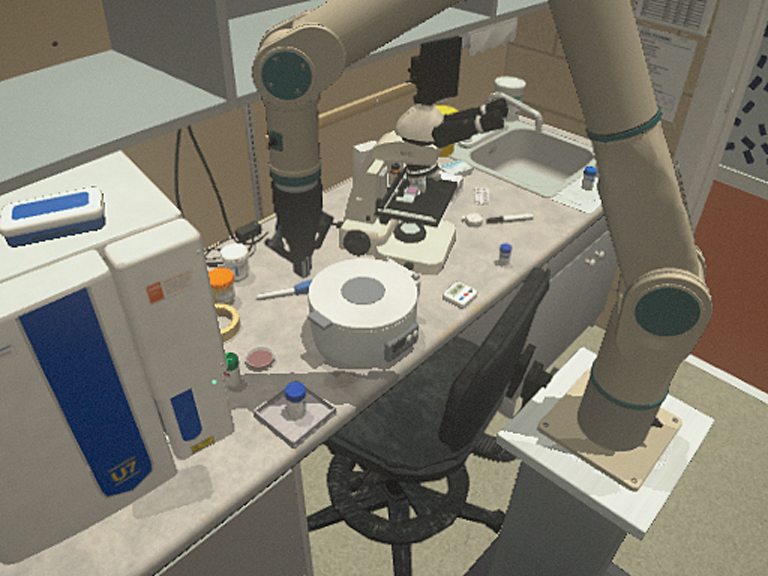

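The lid lies flat on the rim at (362,295): its plane is at z=116 mm, with a tilt under 0.002 rad. The pot stands in the tray at (295,400), the bystanders have not moved, and the arm is clear. I hand the job in.

```bash
python3 -c "
from cell import *
print(finish_job())"
```

```text
the job is handed in; nothing more can be done
None
```

The job is done and handed in at about 26.5 s on the robot's clock, well inside the 72 s limit.

- **Pot:** I lifted it out of the bowl and stood it upright near the middle of the tray. Its cap top measured 71–72 mm, against 72 mm expected.
- **Rotor:** I flicked bucket a and let go at about t = 10.7 s. It was turning at 3.3 rad/s at t = 11.6 s and still at 0.45 rad/s at t = 17 s, with nothing touching it. It was at rest by t = 19.4 s (angle steady within 0.2°) and I checked it again at t = 20.5 s before moving the lid.
- **Lid:** I swung it down along its arc until it reached a firm stop at 17 N. Afterwards its top face measured 116 mm with a tilt of 0.002 rad or less, so it is fully shut.
- **Bystanders:** The lab timer, petri dish and other pot are where they were, to within about 1 mm.
- **Small disagreements:** The gripper read 35 mm on the 38 mm pot. The two cameras differ by about 3 mm on where the pot stands in the tray. No check failed.

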